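# Dip the level gauge into the steel tea caddy

### The job

Take the orange-handled level gauge out of its wooden stand by the handle and gently lower its flat blade into the slot in the lid of the cork-bottomed steel caddy, all the way until the gauge's shoulder plate sits flat on the lid. Let go and leave it standing there; do not shove the caddy about, and leave the slotted red tin and the turquoise teapot where they are.

Things in the scene. Friction and masses are not known exactly. Their poses are not given: they have to be found in the camera images.
- gauge: Loose level gauge, 120 g, upright, blade down in a fixed wooden stand (75 mm high, 90 x 60, slot 40 x 9). Origin: centre of shoulder plate's underside, x along blade width, z up. Steel blade 30 (x) x 4 (y), to 62 below origin; dark shoulder plate 60 x 32 x 6, z 0 to 6; orange handle 30 (x) x 16 (y), z 6 to 52: grip it across y. Lifts straight up; same after half a turn about z.
- caddy: Target: square tea caddy of bright steel, 100 x 100 mm, on a wider cork base (112 square, 12 thick) that shows all round; loose, 0.8 kg. Origin: centre of its underside, z up. Flat lid top at z 114; in its middle a dark-trimmed through slot 48 long (x) by 16 wide (y). Empty, over 90 mm deep below the lid: the shoulder plate, not the floor, stops the blade.
- tin: Bystander: red painted square tin, 100 x 100 mm, lid top 114 mm high, same slot in its lid but no cork base; loose, 0.8 kg. Origin: centre of its underside; z up. The caddy and the tin may change places.
- teapot: Bystander: turquoise teapot, 144 mm across, 128 high, spout to 120 mm along its +x, handle to 111 mm along -x; loose, 0.7 kg. Origin: centre of its underside; z up. Also about: two green glass tumblers (72 mm across, 95 high) beyond the work, a chrome kettle (232 high) at the far right.
Not all that is in view belongs to the job. Leave any blue or yellow look-alike of the caddy alone.

How it is judged:
By the outcome, as a careful person would: the job done as asked, in the order asked, and still so for the second after the job is handed in, with the robot touching nothing.
It also fails if it takes over 38 s, if anything falls off the work surface, if the arm or the gripper's body presses on something with over 40 N, if the wrist force passes 120 N, or if a joint passes its speed limit or range.

### The arm

A 6-joint arm with a two-finger parallel gripper is mounted at the origin on the work surface. World frame = base frame: x ahead of the robot, y to its left, z up, the work surface at z = 0. Lengths are in m, angles in rad, forces in N, time in s.
With the tool pointing down it reaches from about 0.375 to 0.9 m from the base axis. Payload 3.1 kg.
Tool frame: the origin (TCP) lies midway between the tips of the shut fingers; the grasp point (between the pads) lies 19 mm behind it; z points along the fingers, y is the line along which they close (so a half turn about z gives the same grasp; the last joint's range is limited). The gripper opens to 87 mm and grips with 3 to 60 N. Pads are 19 mm wide; open, the fingers measure 117 mm over their backs; the gripper's body (75 mm by 190 mm) begins 51 mm behind the grasp point.
Start: joints at [1.081, 0.527, 1.433, -0, 1.181, -0.178], TCP at [0.192, 0.595, 0.223] pointing down, gripper open.
Joint ranges: [-3.08, 3.08], [-0.75, 2.2], [0.22, 2.44], [-1.43, 4.57], [0, 2.65], [-2.85, 2.85]. Speed limits (rad/s): [2.79, 2.79, 3.14, 3.14, 3.14, 3.14].

### API

Orientations are given as a rotation vector (axis times angle).
In Python, from plant import ctrl, viewer gives the robot as it stands.
- The arm moves only by the tool servo_tool, never from a script. Its argument "rows" is a list of rows, each a list of 7 numbers: the turn, a rotation vector about the tool's x, y, z in normalised numbers (1 is pi rad), then the shift along the tool's x, y, z in normalised numbers (1 is 40 cm), then the closure, from -1 (fully open) to 1 (shut). In form: [[wx, wy, wz, dx, dy, dz, gripper], ...]. A call has 1 to 10 rows; each row is the pose to reach, as a shift and turn from the pose commanded when the call began, along the tool's axes at that moment; what a row does not reach only later rows make up. A row lasts 1/10 s, in which the tool goes at most 50 mm and 8.59 degrees, less where a joint would pass 70% of its speed; a pose out of reach is approached as far as the arm can. Shift and turn numbers lie between -1 and 1, and a call with a number outside is refused. A call with a gripper value outside its range is refused whole. The fingers move at their own pace and stop on an object; "grip_force" is the grip in N (left out, the last holds). Time passes only in rows, so rows that repeat a pose let the fingers close. It gives the time, the measured TCP pose, the force, the opening and the grip force at its end, in the units of the state.
- ctrl.state(): the state, without advancing time (a new reading comes with each control period).
- viewer.read_camera(name): name is "scene" or "top" or "wrist"; returns the picture (384x512x3 uint8, blue, green, red); there is no depth.
- viewer.camera_info(name): a dict with "K" (3x3 intrinsics, pixels), "position" and "rotation" of the camera in the world; the wrist camera has in their place "T_tool_cam" (4x4, takes a point from camera to tool coordinates, whose origin is the TCP and whose axes are the flange's). Camera axes: x right, y down, z forward; pixel columns grow to the right and rows downward; lengths in m; the calibration is good to about 2 mm. A picture is of the moment at which its call begins: read the wrist's pose just before it. camera_info takes no time and is no camera call.
- ctrl.hand_in(): hands the job in; it is judged then, once.
Trained networks look in the newest picture that a camera, given by its name, has taken for a name from the list of things; names that differ only in an ending like _2 or _b are one class to them, and where a whole thing is asked for, a point or a joint stands for the part that bears it (a point fixed in the world has none). Each returns a list of dicts, best first, with "confidence" (0 to 1); they miss things now and then, are a little off and sometimes report something else, mostly with a low value. They report only what shows in the picture. A call takes as long as a camera call. They do not tell look-alikes from the thing itself.
- viewer.recognise(camera, target): "xyz" ([x, y, z] in m, in the coordinates of the camera as it stood for that picture, good to about 4 mm: the middle of the surface that is visible of it).
The state is a dict: "clock": time; "qpos": joint angles; "joint_vel": joint speeds; "joint_torque": joint torques, N m; "tool_pos": TCP position; "tcp_rot": TCP orientation; "force": force on the tool from outside, world axes, zero at the start; "moment": the same for the moment, N m; "width": finger opening in m; "grip_force": force on a finger pad.
Only numpy, scipy, OpenCV 4.12 (cv2) and the standard library are available. Lean on these libraries where they do the work, as an engineer would, in place of code of your own. Each camera call takes 0.05 s, during which the arm holds its last target. There are 200 camera calls.

## Working session

There is one attempt and no reset: what is moved stays moved. The work goes in short steps, Python scripts to look and compute and a tool call to move; the robot and the scene stay as the last step left them, time stands still between calls to the robot, and variables do not carry over. Pictures are saved under pics/ and viewed, at most 10 in all, crops included, and the job is handed in when it is done.

Besides the shell and the picture viewer there is one more tool, called as name([rows], argument=value, ...), one row to a line, values as JSON. servo_tool: Moves the arm, as the interface text tells. Its arguments: {"type":"object","properties":{"rows":{"type":"array","items":{"type":"array","items":{"type":"number"}}},"grip_force":{"type":"number"}},"required":["rows"]}

```bash
mkdir -p pics
cat > h.py <<'E'
from plant import ctrl, viewer
import numpy as np, cv2
from scipy.spatial.transform import Rotation as R
def cam(n, s=None):
    i=viewer.camera_info(n); K=np.array(i["K"])
    if "T_tool_cam" in i:
        s=s or ctrl.state(); T=np.array(i["T_tool_cam"]); Rt=R.from_rotvec(s["tcp_rot"]).as_matrix()
        return K, Rt@T[:3,:3], Rt@T[:3,3]+np.array(s["tool_pos"])
    r=np.array(i["rotation"]); 
    return K, r if r.shape==(3,3) else R.from_rotvec(r).as_matrix(), np.array(i["position"])
def pt(c,u,v,z):
    K,r,p=c; d=r@np.linalg.inv(K)@[u,v,1]; return p+d*(z-p[2])/d[2]
def px(c,X):
    K,r,p=c; q=K@r.T@(np.array(X)-p); return q[:2]/q[2]
E
python3 - <<'E'
from h import *
print(ctrl.state())
a=viewer.read_camera("scene");b=viewer.read_camera("top")
cv2.imwrite("pics/s.png",cv2.resize(a,(800,600)));cv2.imwrite("pics/t.png",cv2.resize(b,(800,600)))
for n in("scene","top"):
    c=cam(n);print(n,c)
    for t in("gauge","caddy","tin","teapot"):
        for d in viewer.recognise(n,t)[:3]: print(n,t,round(d["confidence"],2),np.round(c[1]@d["xyz"]+c[2],4))
E
```

```text
{'clock': 0.0, 'qpos': array([ 1.08052315e+00,  5.28471573e-01,  1.43391056e+00, -4.16511740e-05,
        1.18138717e+00, -1.78480094e-01]), 'joint_vel': array([ 2.88437829e-04, -9.03090585e-05, -1.12534936e-03,  3.23844856e-04,
       -2.00139986e-03,  6.20186480e-04]), 'joint_torque': array([ 1.97054243e-05, -4.40033340e+01, -1.76591241e+01,  6.33000769e-02,
        5.80991060e-02, -1.44478104e-04]), 'tool_pos': array([0.19134698, 0.59421325, 0.22156569]), 'tcp_rot': array([-0.48765187, -3.10282617,  0.00324886]), 'force': array([-0.7335684 ,  0.2814062 , -0.28598703]), 'moment': array([ 0.04377546, -0.00062912, -0.03181202]), 'grip_force': 0.0, 'width': 0.08701099823035074}
scene (array([[356.12537231,   0.        , 258.35785277],
       [  0.        , 356.12537231, 192.281062  ],
       [  0.        ,   0.        ,   1.        ]]), array([[ 0.86290521,  0.3666001 , -0.34784906],
       [ 0.50532857, -0.63427454,  0.58509729],
       [-0.00613508, -0.68066157, -0.73257231]]), array([ 0.83052655, -0.51568431,  0.83359108]))
scene gauge 0.57 [0.4751 0.1436 0.092 ]
scene caddy 0.95 [ 0.6869 -0.1403  0.1139]
scene caddy 0.9 [0.3035 0.1734 0.0921]
scene caddy 0.89 [ 0.4908 -0.0717  0.1094]
scene tin 0.55 [ 0.5415 -0.3226  0.1167]
scene tin 0.22 [0.4746 0.1448 0.0916]
scene teapot 0.81 [0.5201 0.451  0.0855]
top (array([[419.0259103 ,   0.        , 254.0519084 ],
       [  0.        , 419.0259103 , 194.50618228],
       [  0.        ,   0.        ,   1.        ]]), array([[ 0.01789248, -0.99208112,  0.12431775],
       [-0.99982628, -0.01840271, -0.00295702],
       [ 0.00522138, -0.12424325, -0.99223805]]), array([0.34321502, 0.08200702, 1.09969222]))
top gauge 0.67 [0.4725 0.1471 0.0822]
top gauge 0.22 [ 0.4798 -0.0427  0.1158]
top caddy 0.87 [0.2895 0.2068 0.1155]
top caddy 0.74 [ 0.3402 -0.2594  0.1152]
top caddy 0.7 [0.6025 0.2635 0.1116]
top tin 0.9 [ 0.5187 -0.2982  0.1095]
top teapot 0.95 [0.4979 0.4688 0.0998]
```

View pics/s.png

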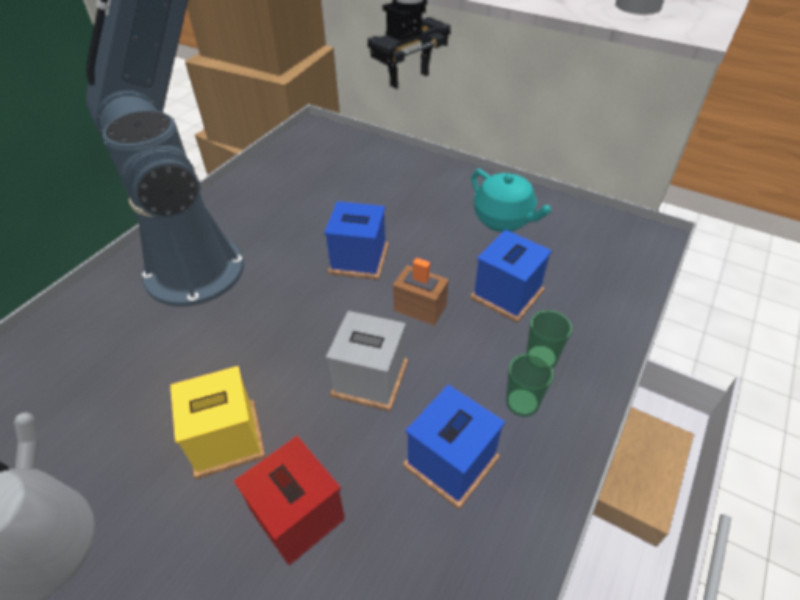

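View pics/t.png

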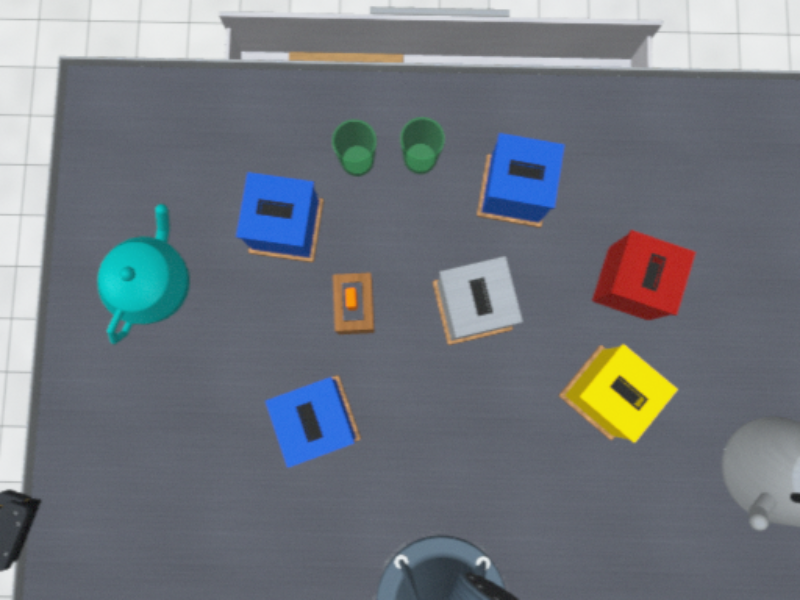

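The scene shows the silver cork-based caddy at about (480,297) in the top picture (800 px wide). The gauge, with its orange handle, is in the stand at (350,298) and its long side runs roughly along world x. Blue and yellow look-alikes stand around them, the red tin is at (645,275) and the teapot at (143,280). Next I measure the handle and the slot.

```bash
cat >> h.py <<'E'
def rect(c,m,z):
    """largest blob of mask -> pixels projected on plane z -> centre, sizes, long-axis angle"""
    n,l,st,_=cv2.connectedComponentsWithStats(m.astype(np.uint8))
    if n<2: return None
    k=1+st[1:,4].argmax()
    ct=max(cv2.findContours((l==k).astype(np.uint8),0,cv2.CHAIN_APPROX_NONE)[0],key=len)[:,0]
    P=np.array([pt(c,u,v,z)[:2] for u,v in ct])*1000
    (x,y),(w,h),a=cv2.minAreaRect(P.astype(np.float32))
    if w<h: w,h,a=h,w,a+90
    return np.round([x,y,w,h,(a+90)%180-90,st[k,4]],1)
def masks(im,cen=None,win=30):
    h=cv2.cvtColor(im,cv2.COLOR_BGR2HSV).astype(int)
    org=(h[...,0]>5)&(h[...,0]<16)&(h[...,1]>215)&(h[...,2]>150)
    dark=(h[...,2]<75)
    if cen is not None:
        w=np.zeros(dark.shape,bool);u,v=np.int32(cen);w[max(v-win,0):v+win,max(u-win,0):u+win]=1;dark&=w
    return org,dark
E
python3 - <<'E'
from h import *
for n,cen,w in(("top",(480/1.5625,297/1.5625),18),("scene",(367/1.5625,340/1.5625),14)):
    im=viewer.read_camera(n);c=cam(n);o,d=masks(im,cen,w)
    print(n,"handle",rect(c,o,.127),"slot",rect(c,d,.114))
    h=cv2.cvtColor(im,cv2.COLOR_BGR2HSV);u,v=np.int32(cen);print(h[v,u],h[int(298/1.5625),int(350/1.5625)])
E
```

```text
top handle [470.9 147.1  21.3   9.3   1.1  14. ] slot [481.2 -46.8  52.1  18.5  14.2 153. ]
[30  5 51] [ 18 245 245]
scene handle None slot [452.9 -47.3   0.    0.    0.    1. ]
[110   7 112] [117  23 112]
```

```bash
cat >> h.py <<'E'
def go(X,yaw):
    """turn (rotvec) and shift cm in present tool axes to TCP X, tool pointing down, tool y at world angle yaw+90 deg (mod 180)"""
    s=ctrl.state();Rt=R.from_rotvec(s["tcp_rot"]);best=None
    for k in(0,180):
        G=R.from_euler("z",yaw+k,degrees=True)*R.from_rotvec([np.pi,0,0])
        w=(Rt.inv()*G).as_rotvec()
        if best is None or np.linalg.norm(w)<np.linalg.norm(best): best=w
    print("turn",np.round(best,4),"shift cm",np.round(Rt.inv().apply(np.array(X)-s["tool_pos"])*100,2),"q6",round(s["qpos"][5],2),"clk",round(s["clock"],2))
E
python3 - <<'E'
from h import *
go([.472,.147,.22],0)
print(np.round(viewer.camera_info("wrist")["T_tool_cam"],3))
print(R.from_rotvec(ctrl.state()["tcp_rot"]).as_matrix().round(3))
E
```

```text
turn [ 1.000e-04  0.000e+00 -3.118e-01] shift cm [-40.42 -34.03   0.26] q6 -0.18 clk 0.6
[[-0.001 -0.969 -0.245  0.066]
 [ 1.    -0.001  0.001  0.001]
 [-0.001 -0.245  0.969 -0.162]
 [ 0.     0.     0.     1.   ]]
[[-0.952  0.307  0.   ]
 [ 0.307  0.952  0.   ]
 [-0.     0.    -1.   ]]
```

Careful with the scale: shifts go in shares of 40 cm and turns go in shares of pi rad. That gives: -37.5 cm is -0.9375, -34.2 cm is -0.855, -0.312 rad is -0.0993.

servo_tool([
  [0,0,-0.0318,-0.115,-0.095,0,-1],
  [0,0,-0.0637,-0.205,-0.17,0,-1],
  [0,0,-0.0993,-0.3,-0.255,0,-1],
  [0,0,-0.0993,-0.3875,-0.325,0,-1],
  [0,0,-0.0993,-0.475,-0.4,0,-1],
  [0,0,-0.0993,-0.57,-0.48,0,-1],
  [0,0,-0.0993,-0.665,-0.56,0,-1],
  [0,0,-0.0993,-0.76,-0.64,0,-1],
  [0,0,-0.0993,-0.855,-0.72,0,-1],
  [0,0,-0.0993,-0.9375,-0.79,0,-1],
])

```text
clock: 1.6
tool_pos: [0.453, 0.1769, 0.2229]
tcp_rot: [0.001, 3.14, 0.0]
force: [0.5, 0.2, -0.5]
width: 0.0869
grip_force: 0.0
```

Converted, -2.9 cm is -0.0725, -2.4 cm is -0.06.

servo_tool([
  [0,0,0,-0.0375,-0.06,0,-1],
  [0,0,0,-0.045,-0.0725,0,-1],
  [0,0,0,-0.045,-0.0725,0,-1],
])

```text
clock: 1.9
tool_pos: [0.47, 0.1494, 0.2226]
tcp_rot: [-0.003, -3.141, -0.001]
force: [-0.1, 0.3, 0.2]
width: 0.0868
grip_force: 0.0
```

Run:
```python
from h import *
s=ctrl.state();im=viewer.read_camera("wrist");c=cam("wrist",s)
cv2.imwrite("pics/w1.png",im)
o,_=masks(im);print(s["tool_pos"],rect(c,o,.127),px(c,[.472,.147,.127]))
for d in viewer.recognise("wrist","gauge"): print(d["confidence"],c[1]@d["xyz"]+c[2])
```

```text
[0.47002904 0.14943086 0.2225716 ] [455.6 149.7  13.2   7.6 -85.3 104. ] [254.68762494 191.06318433]
0.79 [0.4671876  0.14985432 0.08142065]
```

View pics/w1.png

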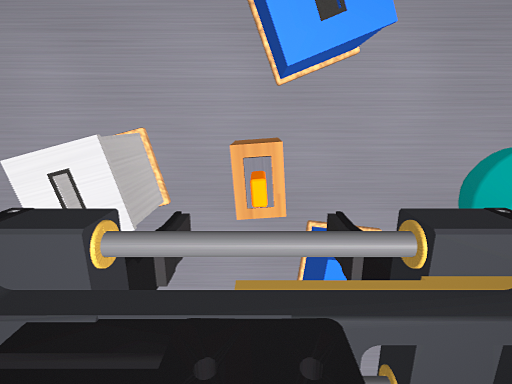

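The wrist view shows the handle's top face at about columns 251–268, rows 180–208. It is upright in its stand, with the caddy to the left. I'll refine the handle and stand pose.

Run:
```python
from h import *
s=ctrl.state();im=viewer.read_camera("wrist");c=cam("wrist",s)
h=cv2.cvtColor(im,cv2.COLOR_BGR2HSV).astype(int)
print(h[172:212:4,259].tolist())
m=(h[...,0]>=16)&(h[...,0]<26)&(h[...,1]>200)&(h[...,2]>200); m[:160]=0;m[215:]=0;m[:,:240]=0;m[:,280:]=0
print("top face",rect(c,m,.127))
m2=(h[...,0]>=5)&(h[...,0]<26)&(h[...,1]>200)&(h[...,2]>150); m2[:160]=0;m2[215:]=0;m2[:,:240]=0;m2[:,280:]=0
ys,xs=np.where(m2);print(xs.min(),xs.max(),ys.min(),ys.max())
w=(h[...,0]>=5)&(h[...,0]<25)&(h[...,1]>100)&(h[...,2]>100)
w[:125]=0;w[225:]=0;w[:,:222]=0;w[:,295:]=0;print("stand at .075",rect(c,w,.075))
```

```text
[[12, 241, 229], [14, 255, 222], [19, 255, 255], [24, 255, 255], [24, 255, 255], [24, 255, 255], [24, 255, 255], [24, 255, 255], [24, 255, 255], [8, 123, 237]]
top face [473.6 151.   28.8  14.6   4.2 414. ]
249 265 172 208
stand at .075 [ 471.9  150.7   95.1   60.2    3.8 3215. ]
```

Run:
```python
from h import *
go([.4735,.151,.089],4)
```

```text
turn [ 0.0004 -0.0009 -0.0682] shift cm [-0.5  -0.02 13.35] q6 -1.49 clk 2.05
```

Converted, 13.3 cm is 0.3325, 13.1 cm is 0.3275, -0.07 rad is -0.0223.

servo_tool([
  [0,0,-0.0223,-0.01,0,0.05,-1],
  [0,0,-0.0223,-0.0125,0,0.125,-1],
  [0,0,-0.0223,-0.0125,0,0.2,-1],
  [0,0,-0.0223,-0.0125,0,0.2625,-1],
  [0,0,-0.0223,-0.0125,0,0.3075,-1],
  [0,0,-0.0223,-0.0125,0,0.3275,-1],
  [0,0,-0.0223,-0.0125,0,0.3325,-1],
  [0,0,-0.0223,-0.0125,0,0.3325,-1],
])

```text
clock: 2.85
tool_pos: [0.4747, 0.1507, 0.0899]
tcp_rot: [-0.112, 3.139, 0.0]
force: [0.3, 0.4, -0.1]
width: 0.0867
grip_force: 0.0
```

servo_tool([
  [0,0,0,0,0,0,0],
  [0,0,0,0,0,0,0.3],
  [0,0,0,0,0,0,0.6],
  [0,0,0,0,0,0,1],
  [0,0,0,0,0,0,1],
  [0,0,0,0,0,0,1],
  [0,0,0,0,0,0,1],
  [0,0,0,0,0,0,1],
], grip_force=20)

```text
clock: 3.65
tool_pos: [0.4747, 0.15, 0.0895]
tcp_rot: [0.11, -3.14, 0.0]
force: [-1.0, -0.2, 0.6]
width: 0.0311
grip_force: 0.0
```

servo_tool([
  [0,0,0,0,0,0,1],
  [0,0,0,0,0,0,1],
  [0,0,0,0,0,0,1],
  [0,0,0,0,0,0,1],
  [0,0,0,0,0,0,1],
], grip_force=25)

```text
clock: 4.15
tool_pos: [0.4746, 0.15, 0.0895]
tcp_rot: [0.11, -3.14, 0.0]
force: [0.7, -1.1, -0.3]
width: 0.0161
grip_force: 25.0
```

Converted, -14 cm is -0.35, -12.8 cm is -0.32.

servo_tool([
  [0,0,0,0,0,-0.0125,1],
  [0,0,0,0,0,-0.05,1],
  [0,0,0,0,0,-0.1125,1],
  [0,0,0,0,0,-0.1875,1],
  [0,0,0,0,0,-0.2625,1],
  [0,0,0,0,0,-0.32,1],
  [0,0,0,0,0,-0.35,1],
  [0,0,0,0,0,-0.35,1],
  [0,0,0,0,0,-0.35,1],
])

```text
clock: 5.05
tool_pos: [0.4742, 0.15, 0.2294]
tcp_rot: [0.11, -3.139, 0.0]
force: [0.2, 0.8, -1.3]
width: 0.0158
grip_force: 25.0
```

Run:
```python
from h import *
s=ctrl.state();print(s["force"],s["width"],s["tool_pos"])
im=viewer.read_camera("wrist");c=cam("wrist",s)
cv2.imwrite("pics/w2.png",im)
go([.481,-.046,.23],14)
```

```text
[ 0.1723438   0.8062414  -1.32741689] 0.01583057750408987 [0.47416357 0.15004221 0.2293977 ]
turn [ 0.0002 -0.0018 -0.1742] shift cm [  0.66 -19.6   -0.12] q6 -1.56 clk 5.1
```

View pics/w2.png

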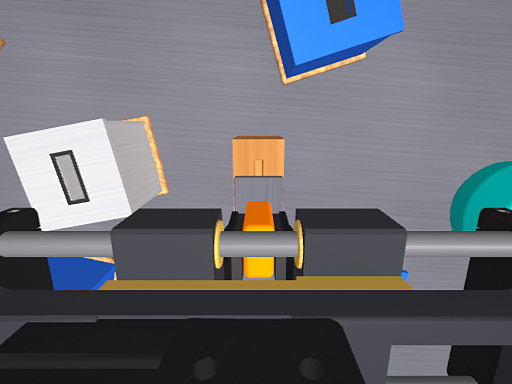

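The gauge is held straight between the fingers and clear of the stand. The caddy slot shows at about (70,178), with corners near (51,153), (75,150), (89,201) and (65,205).

Run:
```python
from h import *
c=cam("wrist");im=cv2.imread("pics/w2.png")
P=np.array([pt(c,u,v,.114) for u,v in((51,153),(75,150),(89,201),(65,205))]);print(P.round(4),P.mean(0).round(4))
_,d=masks(im,(70,178),30)
h=cv2.cvtColor(im,cv2.COLOR_BGR2HSV)
print(rect(c,d,.114))
lid=(h[...,2]>205)&(h[...,1]<30);lid[:,200:]=0;print("lid",rect(c,lid,.114))
```

```text
[[ 0.4551 -0.0625  0.114 ]
 [ 0.4504 -0.0378  0.114 ]
 [ 0.504  -0.028   0.114 ]
 [ 0.5103 -0.054   0.114 ]] [ 0.48   -0.0456  0.114 ]
[479.8 -46.3  55.2  22.9  14.3 399. ]
lid [ 479.7  -45.6  104.3  103.8  -75.6 8399. ]
```

Converted, -19.6 cm is -0.49, -19 cm is -0.475, -0.178 rad is -0.0567.

servo_tool([
  [0,0,-0.0095,0,-0.05,0,1],
  [0,0,-0.0191,0.0025,-0.125,0,1],
  [0,0,-0.0318,0.0075,-0.2125,0,1],
  [0,0,-0.0446,0.0125,-0.3,0,1],
  [0,0,-0.0567,0.015,-0.375,0,1],
  [0,0,-0.0567,0.0175,-0.4375,0,1],
  [0,0,-0.0567,0.0175,-0.475,0,1],
  [0,0,-0.0567,0.0175,-0.49,0,1],
  [0,0,-0.0567,0.0175,-0.49,0,1],
  [0,0,-0.0567,0.0175,-0.49,0,1],
])

```text
clock: 6.1
tool_pos: [0.4811, -0.045, 0.2292]
tcp_rot: [0.39, -3.116, -0.002]
force: [-0.3, -0.1, -1.7]
width: 0.0161
grip_force: 25.0
```

Run:
```python
from h import *
s=ctrl.state();im=viewer.read_camera("wrist");c=cam("wrist",s)
a=viewer.read_camera("scene")
cv2.imwrite("pics/w3.png",np.hstack([im[130:330,100:420],cv2.resize(a[150:280,180:310],(200,200))]))
lid=(cv2.cvtColor(im,cv2.COLOR_BGR2HSV)[...,2]>205)
go([.481,-.046,.205],14.3);go([.481,-.046,.1285],14.3)
```

```text
turn [ 0.0006 -0.0004 -0.    ] shift cm [ 0.05 -0.11  2.44] q6 -2.15 clk 6.2
turn [ 0.0006 -0.0004 -0.    ] shift cm [ 0.04 -0.11 10.09] q6 -2.15 clk 6.2
```

View pics/w3.png

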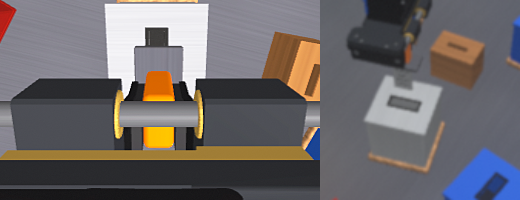

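The blade hangs over the slot and is square with the lid. I'll lower it in stages and watch the force.

Converted, 5.5 cm is 0.1375, 5 cm is 0.125.

servo_tool([
  [0,0,0,0,-0.0025,0.02,1],
  [0,0,0,0,-0.0025,0.05,1],
  [0,0,0,0,-0.0025,0.075,1],
  [0,0,0,0,-0.0025,0.1,1],
  [0,0,0,0,-0.0025,0.125,1],
  [0,0,0,0,-0.0025,0.1375,1],
  [0,0,0,0,-0.0025,0.1375,1],
])

```text
clock: 6.9
tool_pos: [0.4812, -0.0467, 0.1736]
tcp_rot: [0.389, -3.116, -0.001]
force: [1.1, -0.1, -0.0]
width: 0.016
grip_force: 25.0
```

Run:
```python
from h import *
a=viewer.read_camera("scene");b=viewer.read_camera("top")
cv2.imwrite("pics/w4.png",np.hstack([cv2.resize(a[170:280,180:310],(390,330)),cv2.resize(b[140:250,250:380],(390,330))]))
s=ctrl.state();print(s["force"],s["tool_pos"],s["width"]);go([.481,-.046,.1285],14.3)
```

```text
[-0.73728602 -0.36022537 -0.47023936] [ 0.48187126 -0.04700627  0.17455664] 0.015525811593745891
turn [-0.0001  0.0001 -0.0014] shift cm [0.06 0.12 4.61] q6 -2.15 clk 7.0
```

View pics/w4.png

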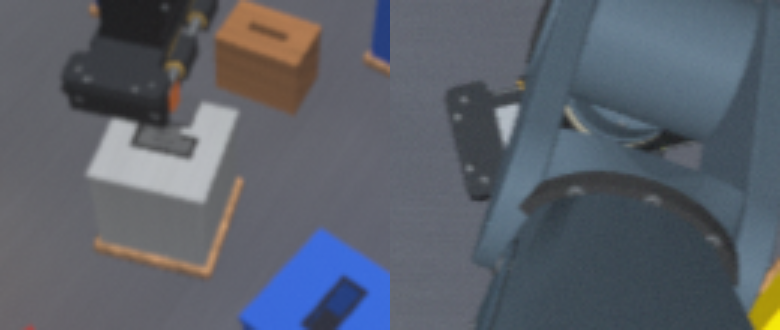

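The blade tip is now about 16 mm below the lid top with no contact force. I'll continue down slowly.

Converted, 4.2 cm is 0.105, 4.1 cm is 0.1025.

servo_tool([
  [0,0,0,0,0,0.02,1],
  [0,0,0,0,0,0.045,1],
  [0,0,0,0,0,0.07,1],
  [0,0,0,0,0,0.0875,1],
  [0,0,0,0,0,0.0975,1],
  [0,0,0,0,0,0.1025,1],
  [0,0,0,0,0,0.105,1],
  [0,0,0,0,0,0.105,1],
  [0,0,0,0,0,0.105,1],
])

```text
clock: 7.9
tool_pos: [0.4819, -0.047, 0.1328]
tcp_rot: [-0.389, 3.117, -0.0]
force: [-0.3, 0.3, -0.1]
width: 0.0158
grip_force: 25.0
```

Converted, 0.25 cm is 0.0063, 0.2 cm is 0.005.

servo_tool([
  [0,0,0,0,0,0.0025,1],
  [0,0,0,0,0,0.0038,1],
  [0,0,0,0,0,0.005,1],
  [0,0,0,0,0,0.0063,1],
  [0,0,0,0,0,0.0063,1],
  [0,0,0,0,0,0.0063,1],
])

```text
clock: 8.5
tool_pos: [0.4817, -0.0469, 0.13]
tcp_rot: [0.389, -3.117, -0.0]
force: [-0.1, 0.4, -1.2]
width: 0.0159
grip_force: 25.0
```

Converted, 0.1 cm is 0.0025, 0.05 cm is 0.0013.

servo_tool([
  [0,0,0,0,0,0.0013,1],
  [0,0,0,0,0,0.0025,1],
  [0,0,0,0,0,0.0025,1],
  [0,0,0,0,0,0.0025,1],
])

```text
clock: 8.9
tool_pos: [0.4817, -0.0469, 0.129]
tcp_rot: [0.389, -3.117, -0.0]
force: [-0.4, 0.1, -1.5]
width: 0.016
grip_force: 25.0
```

Converted, 0.06 cm is 0.0015, 0.03 cm is 0.0008.

servo_tool([
  [0,0,0,0,0,0.0008,1],
  [0,0,0,0,0,0.0015,1],
  [0,0,0,0,0,0.0015,1],
  [0,0,0,0,0,0.0015,1],
])

```text
clock: 9.3
tool_pos: [0.4817, -0.0469, 0.1285]
tcp_rot: [-0.389, 3.117, -0.0]
force: [0.8, 0.8, -0.3]
width: 0.0156
grip_force: 25.0
```

Converted, 0.07 cm is 0.0018, 0.04 cm is 0.001.

servo_tool([
  [0,0,0,0,0,0.001,1],
  [0,0,0,0,0,0.0018,1],
  [0,0,0,0,0,0.0018,1],
  [0,0,0,0,0,0.0018,1],
])

```text
clock: 9.7
tool_pos: [0.4817, -0.0469, 0.1285]
tcp_rot: [-0.389, 3.117, -0.0]
force: [-1.8, -0.8, 5.4]
width: 0.016
grip_force: 25.0
```

The shoulder plate now rests on the lid, with 5 N of contact force. Releasing.

servo_tool([
  [0,0,0,0,0,0,0.4],
  [0,0,0,0,0,0,0],
  [0,0,0,0,0,0,-0.3],
  [0,0,0,0,0,0,-0.3],
  [0,0,0,0,0,0,-0.3],
  [0,0,0,0,0,0,-0.3],
])

```text
clock: 10.3
tool_pos: [0.4817, -0.0469, 0.1277]
tcp_rot: [0.389, -3.117, -0.0]
force: [-0.1, 0.4, -0.2]
width: 0.0533
grip_force: 0.0
```

Converted, -13 cm is -0.325, -12 cm is -0.3.

servo_tool([
  [0,0,0,0,0,-0.0125,-0.3],
  [0,0,0,0,0,-0.05,-0.3],
  [0,0,0,0,0,-0.1125,-0.3],
  [0,0,0,0,0,-0.2,-0.3],
  [0,0,0,0,0,-0.3,-0.3],
  [0,0,0,0,0,-0.325,-0.3],
  [0,0,0,0,0,-0.325,-0.3],
])

```text
clock: 11.0
tool_pos: [0.4828, -0.0472, 0.2597]
tcp_rot: [-0.388, 3.113, -0.003]
force: [0.5, 0.8, -0.3]
width: 0.0564
grip_force: 0.0
```

Converted, 8 cm is 0.2, 6 cm is 0.15.

servo_tool([
  [0,0,0,0.075,0,0,-0.3],
  [0,0,0,0.15,0,0,-0.3],
  [0,0,0,0.2,0,0,-0.3],
  [0,0,0,0.2,0,0,-0.3],
  [0,0,0,0.2,0,0,-0.3],
])

```text
clock: 11.5
tool_pos: [0.4039, -0.0665, 0.2569]
tcp_rot: [0.387, -3.117, -0.002]
force: [0.9, 0.5, 0.7]
width: 0.0567
grip_force: 0.0
```

Run:
```python
from h import *
a=viewer.read_camera("scene");s=ctrl.state();w=viewer.read_camera("wrist");c=cam("wrist",s)
cv2.imwrite("pics/w5.png",np.hstack([cv2.resize(a[150:280,180:310],(384,384)),w[:,90:490]]))
print(s["clock"],s["tool_pos"],s["width"],s["force"])
for n in("gauge",):
    for d in viewer.recognise("wrist",n)[:2]: print(d["confidence"],c[1]@d["xyz"]+c[2])
```

```text
11.55 [ 0.40460961 -0.06659223  0.25714082] 0.05651963732219142 [-0.47422344 -0.18233635 -0.4723264 ]
0.56 [ 0.47696439 -0.04854839  0.12124125]
```

View pics/w5.png

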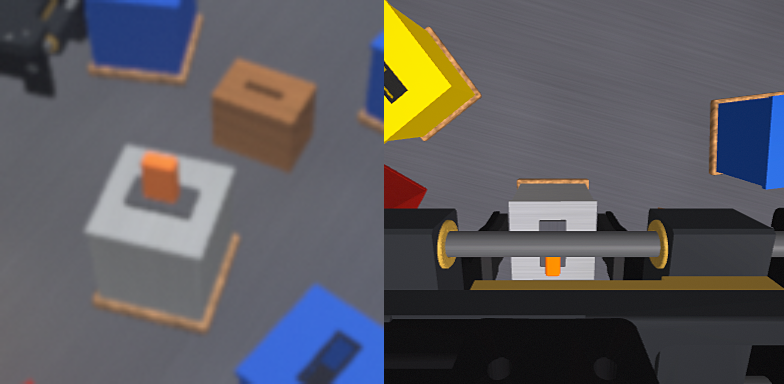

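The gauge stands upright in the caddy with its shoulder plate flat on the lid (left crop, about (160,190)). The caddy hasn't moved and the gripper is clear.

```bash
python3 -c "
from plant import ctrl
print(ctrl.hand_in())"
```

```text
the job is handed in; nothing more can be done
None
```

The gauge is standing in the steel caddy's slot with its shoulder plate flat on the lid; the gripper let go and is clear, the tin and teapot were not touched, and I handed the job in at about 11.6 s.

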